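# Hold the reading magnifier over the small photograph

## Task

Draw the reading magnifier out of its sloping well in the desk stand, turn it level and hold it over the small photograph in the open book: lens centred on the photograph and about 80 mm above the page. Hold it by the handle, keep the fingers off the lens and its ring, do not touch the book, and leave everything else where it stands. Finish while still holding the magnifier steady there; it is not put down.

Things in the scene. Friction and masses are not known exactly. Their poses are not given: they have to be found in the camera images.
- magnifier: round reading magnifier, 216 mm long, 0.10 to 0.17 kg, loose, standing handle down in a well of the stand. Origin: centre of the handle's butt end; +z along the handle to the lens, x square to the lens, y across the handle. Dark wood handle with flat sides, 16 mm (x) by 22 mm (y), z = 0 to 122 mm; brass neck to 132 mm, then the lens. In the stand, grip it across y between z = 70 and 115 mm
- lens: the magnifier's round lens with its brass ring, 84 mm across, 9 mm thick, part of the magnifier. Origin: centre of the lens, 174 mm from the butt on the magnifier's z axis; its z axis is square to the lens (along the magnifier's x). Not to be touched by the fingers
- stand: wooden wedge of a desk stand, fixed, 113 mm (x) by 174 mm (y), 88 mm high. Origin: centre of its underside. Two wells 80 mm apart, 19 x 25 mm, 56 mm deep, 1.5 mm clear round the handle, lean 30 degrees from the vertical towards its +x (away from the robot). One, left or right, holds the magnifier: its z leans about 33 degrees (slack in the well), its x points to the stand's +x and 33 degrees down
- well_left (a point): centre of the mouth of the well on the stand's +y side, 75 mm above the sideboard
- well_right (a point): centre of the mouth of the well on the stand's -y side, 75 mm above the sideboard
- book: open picture book lying flat, fixed, 218 mm (x) by 316 mm (y), page tops 16 mm above the sideboard. Origin: centre of its underside; +x points to the upper edge of the pages, z up. The page on its +y side carries one small photograph, the page on its -y side one large one (125 x 115 mm). Not to be touched
- photo (a point): centre of the small photograph (50 mm along the book's x, 70 mm along its y) in the middle of the book's +y page, 17 mm above the sideboard, at the page's surface
- knife: bystander: paper knife, blade down in the other well, its handle (14 x 19 mm, brass ends) standing 94 mm out of the well beside the magnifier, leaning the same way. Origin: tip of the blade
- spectacles: bystander: folded spectacles, 136 mm wide, 44 mm high, standing on the sideboard past the book's upper edge. Origin: under their front
- case: bystander: black spectacle case, 62 x 160 mm, 38 mm high, on the sideboard on the stand's far (+x) side. Origin: centre of its underside
- cup: bystander: white mug, 80 mm across, 85 mm high, at the back. Origin: centre of its underside
- candle: bystander: short candle in a brass holder, 68 mm across, 87 mm high, at the back right. Origin: centre of its underside
Things that resemble listed ones, but are neither listed nor needed, are in the scene too. There is more than one size of the magnifier; the one meant has the size given above.

How it is judged:
On the way:
1. the magnifier is drawn right out of its well, held in the fingers and clear of the stand (z of magnifier in the frame of stand above 0.08 m and contact force between magnifier and the fingers above 1 N and contact force between magnifier and stand below 0.05 N), for 0.1 s.
At the end, for the whole second after the job is handed in: the magnifier is held in the fingers and nowhere else supported, at rest, its lens within 25 mm (level distance) of the small photograph's centre, 50 to 120 mm above the page and level to within 0.22 rad (either face up); every bystander is within 30 mm of where it started (horizontal distance between lens and photo below 0.025 m and z of lens in the frame of photo between 0.05 and 0.12 m and angle between the z axis of lens and the z axis of book, either way round below 0.22 rad and contact force between magnifier and the fingers above 1 N and contact force between magnifier and book below 0.05 N and contact force between magnifier and stand below 0.05 N and linear speed of lens below 0.03 m/s and angular speed of magnifier below 0.3 rad/s and distance of each of knife, spectacles, case, cup, candle from where it was at the start of the episode below 0.03 m); the arm keeps its last pose, push and grip.
It fails at once if the fingers press on the lens or its ring (contact force between the fingers and lens above 1 N).
It fails at once if the magnifier or the robot touches the book (contact force between book and magnifier above 1 N or contact force between book and the fingers above 1 N or contact force between book and the arm above 1 N).
It fails at once if a bystander (paper knife, spectacles, case, mug or candle) is moved by more than 30 mm (distance of any of knife, spectacles, case, cup, candle from where it was at the start of the episode above 0.03 m).
It also fails if it takes over 45 s, if anything falls off the work surface, if the arm or the gripper's body presses on something with over 40 N, if the wrist force passes 120 N, or if a joint passes its speed limit or range.

## Robot

A 6-joint arm with a two-finger parallel gripper is mounted at the origin on the work surface. World frame = base frame: x ahead of the robot, y to its left, z up, the work surface at z = 0. Lengths are in m, angles in rad, forces in N, time in s.
With the tool pointing down it reaches from about 0.275 to 1 m from the base axis. Payload 8.4 kg.
Tool frame: the origin (TCP) lies between the finger pads; the fingertips stand ahead of it and the grasp point (between the pads) lies 6 mm ahead of it (env.tips_ahead is the z of the fingertips in the tool frame, in m); z points along the fingers, y is the line along which they close (so a half turn about z gives the same grasp; the last joint's range is limited). The gripper opens to 85 mm and grips with 20 to 120 N. Pads are 22 mm wide; open, the fingers measure 114 mm over their backs; the gripper's body (76 mm by 85 mm) begins 54 mm behind the grasp point. The pads swing forward as they close: fully open they stand 13 mm farther back than shut.
Start: joints at [1.112, 0.353, 1.633, -0, 1.155, -0.002], TCP at [0.276, 0.561, 0.256] pointing down, gripper open.
Joint ranges: [-2.63, 2.63], [-0.92, 2.1], [0.06, 2.66], [-1.3, 4.44], [0, 2.69], [-3.02, 3.02]. Speed limits (rad/s): [2.22, 2.22, 2.79, 3.14, 3.14, 3.14].

## Interface

Orientations are given as a unit quaternion [x, y, z, w].
In Python, from cell import monitor, optics, job, nets, env gives the robot as it stands.
- The arm moves only by the tool carry_out, never from a script. Its argument "moves" is a list of rows, each a list of 6 numbers: the shift along the world's x, y, z scaled (see below), then the turn, a rotation vector about the world's x, y, z scaled (see below). In form: [[x, y, z, rx, ry, rz], ...]. A call has 1 to 10 rows; each row is the pose to reach, as a shift and turn from the pose commanded when the call began; what a row does not reach only later rows make up. The controller multiplies each number of a shift by 0.1 m and each number of a turn by 90 degrees. A row lasts 1/8 s, in which the tool goes at most 62.5 mm and 10.7 degrees, less where a joint would pass 70% of its speed; a pose out of reach is approached as far as the arm can. A call with a number of a shift or a turn outside -1 to 1 is refused whole. A call with a gripper value outside its range is refused whole. "fingers" is the finger opening in mm, from 0 to 85.4, set as the call begins (left out, the last holds). The fingers move at their own pace and stop on an object; "grip_force" is the grip in N (left out, the last holds). Time passes only in rows, so rows that repeat a pose let the fingers close. It gives the time, the measured TCP pose, the force, the opening and the grip force at its end, in the units of the state.
- monitor.read_state(): the state, without advancing time (a new reading comes with each control period).
- optics.capture(name): name is "scene" or "top" or "wrist"; returns the picture (420x560x3 uint8, red, green, blue); there is no depth.
- optics.get_calibration(name): a dict with "fx", "fy", "cx", "cy" (pixels), "rvec" (rotation vector, rad) and "tvec" (3), from world to camera coordinates, as OpenCV has them; the wrist camera has in their place "mount" (4x4, takes a point from camera to tool coordinates, whose origin is the TCP and whose axes are the flange's). Camera axes: x right, y down, z forward; pixel columns grow to the right and rows downward; lengths in m; the calibration is good to about 2 mm. A picture is of the moment at which its call begins: read the wrist's pose just before it. get_calibration takes no time and is no camera call.
- job.close_job(): hands the job in; it is judged then, once.
Trained networks look in the newest picture that a camera, given by its name, has taken for a name from the list of things; names that differ only in an ending like _2 or _b are one class to them, and where a whole thing is asked for, a point or a joint stands for the part that bears it (a point fixed in the world has none). Each returns a list of dicts, best first, with "conf" (0 to 1); they miss things now and then, are a little off and sometimes report something else, mostly with a low value. They report only what shows in the picture. A call takes as long as a camera call. They do not tell look-alikes from the thing itself.
- nets.search_frame(camera, query): "extent" ([left, top, right, bottom] as shares, 0 to 1, of the picture: columns of its width, rows of its height, round what is visible of it).
- nets.landmark_of(camera, query): "xy" ([column, row] as shares, 0 to 1, of the picture: columns of its width, rows of its height: a listed point, or the origin of a listed thing).
The state is a dict: "time_s": time; "joint_positions": joint angles; "dq": joint speeds; "joint_torque": joint torques, N m; "eef_pos": TCP position; "tool_rot": TCP orientation; "ft_force": force on the tool from outside, world axes, zero at the start; "torque": the same for the moment, N m; "finger_gap": opening from 0.0 (shut) to 1.0 (fully open); "grasp_force": force on a finger pad.
Only numpy, scipy, OpenCV 4.12 (cv2) and the standard library are available. Lean on these libraries where they do the work, as an engineer would, in place of code of your own. Each camera call takes 0.05 s, during which the arm holds its last target. There are 200 camera calls.

## Working session

There is one attempt and no reset: what is moved stays moved. The work goes in short steps, Python scripts to look and compute and a tool call to move; the robot and the scene stay as the last step left them, time stands still between calls to the robot, and variables do not carry over. Pictures are saved under pics/ and viewed, at most 10 in all, crops included, and the job is handed in when it is done.

Besides the shell and the picture viewer there is one more tool, called after "Emit:" by a JSON object that holds its "method" and its "body". carry_out: Moves the arm, as the interface text tells. Its arguments: {"type":"object","properties":{"moves":{"type":"array"},"fingers":{"type":"number"},"grip_force":{"type":"number"}},"required":["moves"]}

```bash
mkdir -p pics; cat > h.py <<'E'
import numpy as np, cv2
from scipy.spatial.transform import Rotation as R
from cell import monitor, optics, job, nets, env
def cal(n):
    c=optics.get_calibration(n); K=np.array([[c['fx'],0,c['cx']],[0,c['fy'],c['cy']],[0,0,1]])
    if 'mount' in c:
        s=monitor.read_state(); T=np.eye(4); T[:3,:3]=R.from_quat(s['tool_rot']).as_matrix(); T[:3,3]=s['eef_pos']
        T=np.linalg.inv(T@np.array(c['mount'])); return K,T[:3,:3],T[:3,3]
    return K,R.from_rotvec(c['rvec']).as_matrix(),np.array(c['tvec'])
def ray(c,px):
    K,Rm,t=c; d=Rm.T@np.linalg.inv(K)@[px[0],px[1],1]; return -Rm.T@t,d
def atz(c,px,z):
    o,d=ray(c,px); return o+d*(z-o[2])/d[2]
def proj(c,P):
    K,Rm,t=c; p=(Rm@np.atleast_2d(P).T).T+t; p=p@K.T; return p[:,:2]/p[:,2:]
def tri(obs):
    A=np.zeros((3,3));b=np.zeros(3);L=[]
    for c,px in obs:
        o,d=ray(c,px); d=d/np.linalg.norm(d); M=np.eye(3)-np.outer(d,d); A+=M;b+=M@o;L.append((o,M))
    x=np.linalg.solve(A,b); return x,[np.linalg.norm(M@(x-o)) for o,M in L]
def shot(n,f=None):
    im=optics.capture(n)
    if f: cv2.imwrite('pics/'+f,im[:,:,::-1])
    return im
E
python3 - <<'E'
from h import *
print(env.tips_ahead, monitor.read_state())
ims=[shot(n) for n in('scene','top')]
cv2.imwrite('pics/a.png',cv2.resize(np.hstack(ims)[:,:,::-1],None,fx=.714,fy=.714) if 0 else ims[0][:,:,::-1]); cv2.imwrite('pics/b.png',ims[1][:,:,::-1])
for n in('scene','top'):
    for q in('magnifier','lens','stand','well_left','well_right','book','photo','knife','spectacles','case','cup','candle'):
        print(n,q,[(np.round(np.array(d['xy'])*[560,420],1).tolist(),round(d['conf'],2)) for d in nets.landmark_of(n,q)[:4]])
E
```

```text
0.025 {'time_s': 0.0, 'joint_positions': array([ 1.11160431e+00,  3.53611393e-01,  1.63413358e+00, -1.93202172e-05,
        1.15518973e+00, -2.40130563e-03]), 'dq': array([ 0.00070262,  0.00115073, -0.00106834, -0.00084635,  0.00017716,
        0.0011025 ]), 'joint_torque': array([-1.46609342e-03, -6.05259275e+01, -3.42057717e+01,  4.74326430e-05,
        9.43038496e-03, -4.84971338e-06]), 'eef_pos': array([0.27548115, 0.5605263 , 0.25558484]), 'tool_rot': array([ 2.26410987e-01,  9.74031629e-01, -6.55255614e-04, -1.44898702e-04]), 'ft_force': array([-0.15774509,  0.05698064,  0.13354056]), 'torque': array([ 0.05102162, -0.01835009,  0.02731442]), 'grasp_force': 0.0, 'finger_gap': 1.0017237344782117}
scene magnifier [([368.0, 251.5], 0.82), ([471.8, 301.0], 0.77), ([351.4, 254.2], 0.22)]
scene lens [([518.2, 249.4], 0.92), ([338.1, 211.2], 0.52), ([342.6, 220.5], 0.33)]
scene stand [([352.2, 255.3], 0.7)]
scene well_left [([360.5, 243.8], 0.83)]
scene well_right [([343.9, 222.4], 0.76)]
scene book [([245.9, 185.8], 0.89)]
scene photo [([252.4, 194.8], 0.93)]
scene knife []
scene spectacles [([200.3, 193.2], 0.67), ([244.4, 186.8], 0.58)]
scene case [([308.0, 276.9], 0.66)]
scene cup [([219.1, 262.2], 0.65)]
scene candle [([193.0, 227.5], 0.72)]
top magnifier [([125.5, 269.8], 0.84), ([211.8, 245.4], 0.67)]
top lens [([217.2, 198.4], 0.79), ([133.6, 371.4], 0.78), ([245.5, 240.0], 0.67)]
top stand [([233.4, 238.6], 0.8)]
top well_left [([215.9, 225.2], 0.77), ([238.9, 188.0], 0.39)]
top well_right [([246.5, 240.0], 0.88)]
top book [([404.1, 230.9], 0.84)]
top photo [([374.6, 224.7], 0.87)]
top knife [([242.2, 252.9], 0.61)]
top spectacles [([418.2, 180.1], 0.65)]
top case [([239.8, 186.0], 0.63)]
top cup [([300.3, 136.7], 0.61)]
top candle [([370.0, 141.7], 0.77)]
```

View pics/a.png

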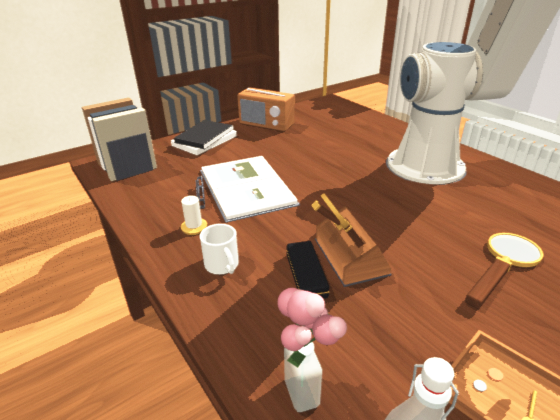

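View pics/b.png

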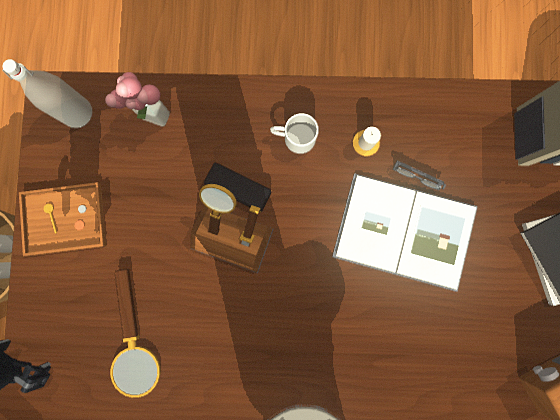

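The scene view shows the stand at (350,240), the book at (247,186) and the robot at (435,110). In the top view up is +x and left is +y: stand (233,238), book (404,231), small photograph (375,224).
There are two magnifier candidates in the top view. One is in the stand, lens (217,198), the other lies flat on the desk, lens (135,370). The one in the stand fits because the other is larger and isn't in a well. I'll confirm this with a crop.

```bash
python3 - <<'E'
from h import *
c=cal('top'); s=cal('scene')
im=shot('top'); i2=shot('scene')
a=cv2.resize(im[150:280,175:285],None,fx=4,fy=4,interpolation=cv2.INTER_CUBIC); b=cv2.resize(i2[180:290,290:400],None,fx=3.2,fy=4.727,interpolation=cv2.INTER_CUBIC)
cv2.imwrite('pics/c.png',np.hstack([a,b])[:,:,::-1])
print('cam',-c[1].T@c[2],-s[1].T@s[2])
for n,px,z in [('photo',(374.6,224.7),.017),('book',(404.1,230.9),0),('wl',(215.9,225.2),.075),('wr',(246.5,240),.075),('case',(239.8,186),0),('cup',(300.3,136.7),0),('lens',(217.2,198.4),.2)]: print(n,atz(c,px,z).round(4))
for n,px,z in [('photo',(252.4,194.8),.017),('book',(245.9,185.8),0),('wl',(360.5,243.8),.075),('wr',(343.9,222.4),.075),('case',(308,277),0)]: print('S',n,atz(s,px,z).round(4))
E
```

```text
cam [0.48505235 0.06210561 1.19560439] [1.09084818 0.71617725 0.64566101]
photo [ 0.5644 -0.1622  0.017 ]
book [ 0.5519 -0.2387  0.    ]
wl [0.55   0.2213 0.075 ]
wr [0.5171 0.148  0.075 ]
case [ 0.6552  0.1752 -0.    ]
cup [0.786  0.0247 0.    ]
lens [0.5993 0.203  0.2   ]
S photo [ 0.575 -0.164  0.017]
S book [ 0.5489 -0.2444  0.    ]
S wl [0.5412 0.2346 0.075 ]
S wr [0.5152 0.1529 0.075 ]
S case [0.6489 0.1864 0.    ]
```

View pics/c.png

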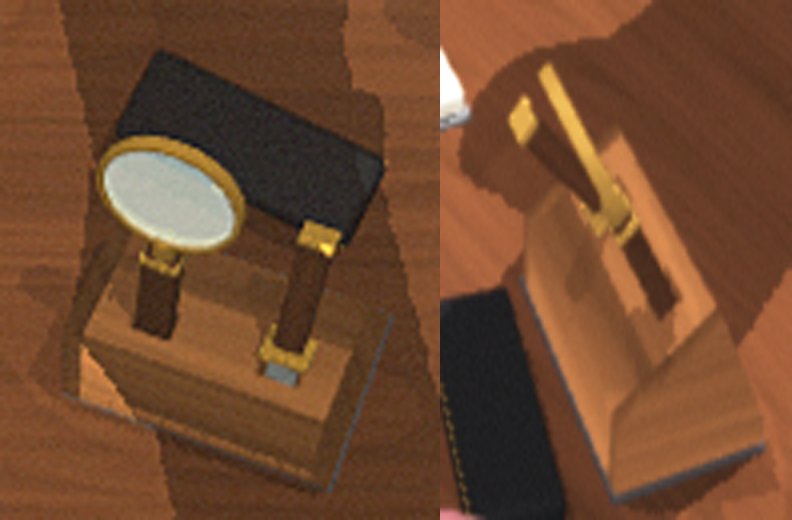

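The crop confirms the target. The right-sized magnifier stands in the left well, with its lens centre at top (217.8,198.3) and its neck at (215,215.5). The knife with brass ends is in the right well. Next I'll fit the stand and magnifier poses.

```bash
python3 - <<'E'
from h import *
from scipy.optimize import least_squares
c=cal('top'); s=cal('scene')
for n,a,b in [('lens',(217.75,198.25),(335.5,210)),('collar',(215,215.5),(348.7,229)),('mouth',(213.75,230.5),(357,246)),('wl',(215.9,225.2),(360.5,243.8)),('wr',(246.5,240),(343.9,222.4)),('photo',(374.6,224.7),(252.4,194.8))]:
    x,r=tri([(c,a),(s,b)]); print(n,x.round(4),np.round(r,4))
# stand base corners
P=[atz(c,p,0) for p in [(191.25,248.75),(257,272.5),(272.5,228.75)]]
print(np.round(P,4)); e=P[0]-P[1]; print('len',np.linalg.norm(e), 'yaw', np.degrees(np.arctan2(-e[0],e[1]))); print('x edge',P[2]-P[1])
# book corners
B=[atz(c,p,.016) for p in [(357,174),(476,206),(458,290),(335,256)]]; print(np.round(B,4), np.mean(B,0))
E
```

```text
lens [0.601  0.207  0.1743] [0.0022 0.0022]
collar [0.5685 0.219  0.1186] [0.0014 0.0014]
mouth [0.5394 0.2263 0.0625] [0.0021 0.0021]
wl [0.5447 0.2273 0.0726] [0.0078 0.0078]
wr [0.5154 0.1498 0.0735] [0.0024 0.0024]
photo [ 0.5685 -0.1659  0.0129] [0.0047 0.0047]
[[0.4938 0.2915 0.    ]
 [0.4393 0.1251 0.    ]
 [0.549  0.0894 0.    ]]
len 0.17516051404951116 yaw -18.109765682129698
x edge [ 0.10966152 -0.03562333  0.        ]
[[ 0.69   -0.1181  0.016 ]
 [ 0.6169 -0.4111  0.016 ]
 [ 0.4111 -0.3643  0.016 ]
 [ 0.4852 -0.066   0.016 ]] [ 0.55081704 -0.23986315  0.016     ]
```

```bash
cat >> h.py <<'E'
yw=np.radians(-18.1); SX=np.array([np.cos(yw),np.sin(yw),0]); SY=np.array([-np.sin(yw),np.cos(yw),0])
def ori(pitch): # tool z below horizontal by pitch deg along SX, y=SY
    p=np.radians(pitch); z=np.cos(p)*SX-np.sin(p)*np.array([0,0,1]); return R.from_matrix(np.c_[np.cross(SY,z),SY,z]),z
def delta(pos,rot):
    s=monitor.read_state(); dr=(rot*R.from_quat(s['tool_rot']).inv()).as_rotvec()
    print('shift',((pos-s['eef_pos'])/.1).round(3),'turn',(dr/(np.pi/2)).round(3),'deg',np.degrees(np.linalg.norm(dr)).round(1))
G=np.array([.5627,.2193,.105])
E
python3 - <<'E'
from h import *
r,a=ori(33); print(a); delta(G-(.006+.13)*a,r)
E
```

```text
[ 0.79716957 -0.26055518 -0.54463904]
shift [ 1.786 -3.062 -0.772] turn [-0.239 -0.587  0.082] deg 57.5
```

Emit:
{"method": "carry_out", "body": {"moves": [[0.3,-0.5,0,-0.04,-0.1,0.014],[0.6,-1,0,-0.08,-0.2,0.027],[0.6,-1,0,-0.08,-0.2,0.027]], "fingers": 50}}

```text
time_s: 1.78
eef_pos: [0.3352, 0.4582, 0.2557]
tool_rot: [0.202, 0.965, -0.027, 0.167]
ft_force: [-0.5, 0.2, 0.7]
finger_gap: 0.584
grasp_force: 0.0
```

Emit:
{"method": "carry_out", "body": {"moves": [[0.3,-0.5,0,-0.04,-0.1,0.014],[0.6,-1,0,-0.08,-0.2,0.027],[0.6,-1,0,-0.08,-0.2,0.027]]}}

```text
time_s: 2.15
eef_pos: [0.3949, 0.3583, 0.2549]
tool_rot: [0.173, 0.927, -0.052, 0.328]
ft_force: [-0.1, 0.7, 0.1]
finger_gap: 0.584
grasp_force: 0.0
```

```bash
python3 - <<'E'
from h import *
r,a=ori(33); delta(G-(.006+.13)*a,r); print(monitor.read_state()['joint_positions'].round(2))
E
```

```text
shift [ 0.593 -1.035 -0.758] turn [-0.077 -0.188  0.028] deg 18.4
[ 1.11  0.21  2.02 -0.83  1.01  0.4 ]
```

Emit:
{"method": "carry_out", "body": {"moves": [[0.3,-0.5,-0.2,-0.04,-0.1,0.014],[0.59,-1,-0.5,-0.077,-0.188,0.028],[0.59,-1,-0.75,-0.077,-0.188,0.028],[0.59,-1,-0.75,-0.077,-0.188,0.028],[0.59,-1,-0.75,-0.077,-0.188,0.028]]}}

```text
time_s: 2.78
eef_pos: [0.4385, 0.2799, 0.2028]
tool_rot: [0.149, 0.874, -0.088, 0.455]
ft_force: [0.1, 0.1, 0.8]
finger_gap: 0.584
grasp_force: 0.0
```

```bash
python3 - <<'E'
from h import *
r,a=ori(33); delta(G-(.006+.13)*a,r); print(monitor.read_state()['joint_positions'].round(2))
c=cal('wrist'); im=shot('wrist','d.png')
d=ori(33)[0].as_matrix()[:,0]; d=d if d[2]>0 else -d
print(d)
B=G-.093*d
for z in (.06,.093,.122,.132,.174,.216): print(z,proj(c,B+z*d).round(0))
for q in('magnifier','lens','well_left','well_right'):
    print(q,[(np.round(np.array(x['xy'])*[560,420],1).tolist(),round(x['conf'],2)) for x in nets.landmark_of('wrist',q)[:4]])
E
```

```text
shift [ 0.158 -0.252 -0.237] turn [ 0.004 -0.023  0.02 ] deg 2.8
[ 1.09  0.35  2.21 -1.29  1.01  0.84]
[ 0.51768797 -0.16920651  0.83867057]
0.06 [[264. 158.]]
0.093 [[265. 195.]]
0.122 [[265. 226.]]
0.132 [[266. 236.]]
0.174 [[266. 278.]]
0.216 [[267. 317.]]
magnifier []
lens [([269.5, 276.1], 0.67)]
well_left [([266.4, 147.4], 0.62)]
well_right [([172.5, 149.5], 0.64)]
```

View pics/d.png

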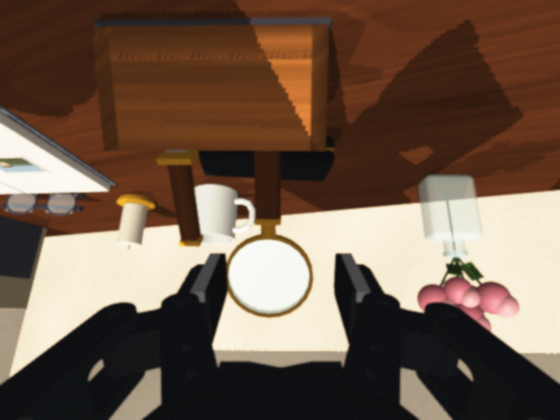

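The wrist view shows the magnifier straight ahead: handle column 266, neck row 226, lens centre (269,276). My projected points fall on it to within 3 px, so the grasp point stands. Joint 4 sits at its limit of -1.3, though. I'll fit the arm kinematics from the poses recorded so far and look for a steeper approach that stays within range.

```bash
cat >> h.py <<'E'
from scipy.optimize import least_squares
def fk(q,k):
    off,h,l1,l2,L=k; y=lambda t:R.from_euler('y',t); z=lambda t:R.from_euler('z',t)
    A=z(q[0]); p=A.apply([off,0,h]); A=A*y(q[1]); p=p+A.apply([0,0,l1]); A=A*y(q[2]); p=p+A.apply([0,0,l2])
    A=A*z(q[3])*y(q[4])*z(q[5]); return p+A.apply([0,0,L]),A
LO=np.array([-2.63,-.92,.06,-1.3,0,-3.02]);HI=np.array([2.63,2.1,2.66,4.44,2.69,3.02])
def ik(pos,rot,k,q0,T0):
    f=lambda q:(lambda P,A:np.r_[(P-pos)*10,((A*T0)*rot.inv()).as_rotvec()])(*fk(q,k))
    r=least_squares(f,np.clip(q0,LO+.01,HI-.01),bounds=(LO,HI)); return r.x,np.linalg.norm(r.fun)
E
python3 - <<'E'
from h import *
s=monitor.read_state()
D=[([1.1116,.35361,1.63413,0,1.15519,-.0024],[.27548,.56053,.25558],[.226411,.974032,-.000655,-.000145]),
([1.11,.21,2.02,-.83,1.01,.4],[.3949,.3583,.2549],[.173,.927,-.052,.328]),
(s['joint_positions'],s['eef_pos'],s['tool_rot'])]
f=lambda k:np.concatenate([fk(q,k)[0]-p for q,p,_ in D])
r=least_squares(f,[0,.4,.45,.4,.31]); k=r.x; print(k.round(4),r.fun.round(4))
for q,p,o in D: print((fk(q,k)[1].inv()*R.from_quat(o)).as_rotvec().round(3))
T0=fk(D[2][0],k)[1].inv()*R.from_quat(s['tool_rot'])
np.save('k.npy',np.r_[k,T0.as_quat()])
for pit in (33,45,50,55,60,65):
    rr,a=ori(pit)
    for back in (.13,.08,.04,0):
        q,e=ik(G-(.006+back)*a,rr,k,s['joint_positions'],T0); print(pit,back,q.round(2),round(e,3))
E
```

```text
[-0.034   0.2546  0.563   0.494   0.3172] [-0.0041 -0.0118  0.01    0.0032 -0.002   0.0012  0.0069  0.0108 -0.0112]
[ 0.    -0.     1.571]
[-6.000e-03 -1.000e-03  1.576e+00]
[-0.     0.     1.571]
33 0.13 [ 1.02  0.34  2.24 -1.3   0.97  0.82] 0.097
33 0.08 [ 0.92  0.4   2.18 -1.3   0.92  0.76] 0.166
33 0.04 [ 0.84  0.46  2.13 -1.3   0.87  0.72] 0.213
33 0 [ 0.77  0.51  2.08 -1.3   0.83  0.67] 0.253
45 0.13 [ 0.89  0.23  2.22 -1.19  0.79  0.56] 0.0
45 0.08 [ 0.81  0.31  2.21 -1.3   0.72  0.63] 0.008
45 0.04 [ 0.75  0.37  2.17 -1.3   0.68  0.6 ] 0.054
45 0 [ 0.69  0.44  2.12 -1.3   0.65  0.57] 0.094
50 0.13 [ 0.83  0.2   2.17 -1.04  0.74  0.36] 0.0
50 0.08 [ 0.76  0.28  2.17 -1.15  0.67  0.44] 0.0
50 0.04 [ 0.71  0.35  2.17 -1.26  0.62  0.52] 0.0
50 0 [ 0.66  0.42  2.13 -1.3   0.58  0.54] 0.025
55 0.13 [ 0.76  0.18  2.12 -0.87  0.72  0.15] 0.0
55 0.08 [ 0.7   0.27  2.13 -0.97  0.63  0.22] 0.0
55 0.04 [ 0.66  0.34  2.13 -1.06  0.58  0.29] 0.0
55 0 [ 0.62  0.41  2.12 -1.16  0.53  0.38] 0.0
60 0.13 [ 0.7   0.18  2.07 -0.7   0.72 -0.06] 0.0
60 0.08 [ 0.65  0.26  2.08 -0.77  0.63 -0.01] 0.0
60 0.04 [ 0.62  0.33  2.08 -0.85  0.57  0.05] 0.0
60 0 [ 0.58  0.4   2.08 -0.93  0.51  0.12] 0.0
65 0.13 [ 0.63  0.19  2.01 -0.53  0.75 -0.26] 0.0
65 0.08 [ 0.6   0.27  2.03 -0.58  0.65 -0.22] 0.0
65 0.04 [ 0.57  0.33  2.03 -0.64  0.58 -0.18] 0.0
65 0 [ 0.54  0.4   2.03 -0.7   0.52 -0.13] 0.0
```

```bash
cat >> h.py <<'E'
try:
    _k=np.load('k.npy'); k=_k[:5]; T0=R.from_quat(_k[5:])
except Exception: pass
PH=np.array([.567,-.163,.017])
E
python3 - <<'E'
from h import *
q=monitor.read_state()['joint_positions']
rr,a=ori(57); u=np.array([.475,-.156,.866])
for n,p in [('pre',G-.136*a),('near',G-.056*a),('g',G-.006*a),('up1',G-.006*a+.08*u),('up2',G-.006*a+.16*u)]:
    q,e=ik(p,rr,k,q,T0); print(n,q.round(2),round(e,3))
for pit in (75,95,114):
    r2,b=ori(pit); q,e=ik(G+.16*u-.006*b,r2,k,q,T0); print('rot',pit,q.round(2),round(e,3))
for f in (.3,.6,1):
    E=PH+[0,0,.085]-.081*SX; p=(1-f)*(G+.16*u)+f*E-.006*b; q,e=ik(p,r2,k,q,T0); print('f',f,p.round(3),q.round(2),round(e,3))
delta(G-.136*a,rr)
E
```

```text
pre [ 0.73  0.18  2.1  -0.8   0.72  0.06] 0.0
near [ 0.65  0.31  2.11 -0.95  0.58  0.18] 0.0
g [ 0.61  0.4   2.1  -1.07  0.52  0.28] 0.0
up1 [ 0.54  0.33  2.   -0.85  0.58 -0.04] 0.0
up2 [ 0.49  0.29  1.88 -0.69  0.66 -0.28] 0.0
rot 75 [ 0.38  0.36  1.69 -0.21  0.9  -0.76] 0.0
rot 95 [ 0.27  0.49  1.46  0.05  1.26 -1.  ] 0.0
rot 114 [ 0.2   0.66  1.24  0.2   1.61 -1.09] 0.0
f 0.3 [0.596 0.094 0.207] [ 0.07  0.59  1.45  0.16  1.49 -1.22] 0.0
f 0.6 [ 0.552 -0.006  0.164] [-0.07  0.56  1.6   0.1   1.38 -1.36] 0.0
f 1 [ 0.492 -0.139  0.107] [-0.28  0.58  1.73  0.01  1.26 -1.54] 0.0
shift [ 0.542 -0.366  0.163] turn [0.091 0.229 0.018] deg 22.2
```

All of these poses are reachable at a pitch of 57°. I'll go to the pre-grasp first, then advance.

Emit:
{"method": "carry_out", "body": {"moves": [[0.18,-0.12,0.15,0.03,0.08,0.006],[0.36,-0.24,0.16,0.06,0.16,0.012],[0.542,-0.366,0.163,0.091,0.229,0.018],[0.542,-0.366,0.163,0.091,0.229,0.018],[0.542,-0.366,0.163,0.091,0.229,0.018]]}}

```text
time_s: 3.65
eef_pos: [0.4917, 0.2414, 0.2182]
tool_rot: [0.151, 0.947, -0.045, 0.281]
ft_force: [-0.1, -0.3, -0.4]
finger_gap: 0.586
grasp_force: 0.0
```

```bash
python3 - <<'E'
from h import *
rr,a=ori(57); delta(G-.136*a,rr); delta(G-.006*a,rr); print(monitor.read_state()['joint_positions'].round(2))
c=cal('wrist'); shot('wrist','e.png')
d=ori(33)[0].as_matrix()[:,0]; d=d if d[2]>0 else -d
for z in (.06,.093,.122,.132,.174,.216): print(z,proj(c,G+(z-.093)*d).round(0))
for q in('lens','well_left','well_right'):
    print(q,[(np.round(np.array(x['xy'])*[560,420],1).tolist(),round(x['conf'],2)) for x in nets.landmark_of('wrist',q)[:4]])
E
```

```text
shift [0.006 0.009 0.009] turn [0.001 0.    0.001] deg 0.1
shift [ 0.679 -0.21  -1.082] turn [0.001 0.    0.001] deg 0.1
[ 0.73  0.19  2.1  -0.8   0.72  0.06]
0.06 [[281. 168.]]
0.093 [[281. 208.]]
0.122 [[281. 244.]]
0.132 [[281. 257.]]
0.174 [[281. 313.]]
0.216 [[281. 371.]]
lens [([284.8, 310.8], 0.66)]
well_left [([287.1, 156.6], 0.86)]
well_right [([184.1, 158.0], 0.66)]
```

View pics/e.png

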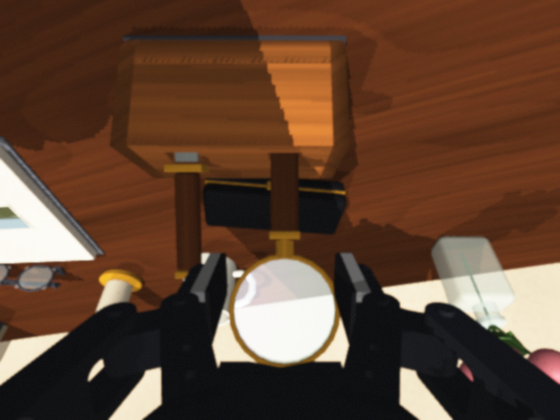

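The handle is at column 285, against a predicted 281, so it sits 3 mm further along +y. Rows agree to within 2 px, and the neck is at row 240. I'll apply the 3 mm correction and advance in two steps.

Emit:
{"method": "carry_out", "body": {"moves": [[0.17,-0.03,-0.27,0,0,0],[0.34,-0.08,-0.54,0,0,0],[0.5,-0.12,-0.8,0,0,0],[0.5,-0.12,-0.8,0,0,0],[0.5,-0.12,-0.8,0,0,0]]}}

```text
time_s: 4.47
eef_pos: [0.5415, 0.2305, 0.1385]
tool_rot: [0.15, 0.947, -0.045, 0.28]
ft_force: [0.4, 0.7, 0.4]
finger_gap: 0.586
grasp_force: 0.0
```

```bash
sed -i 's/^G=.*/G=np.array([.5636,.2222,.105])/' h.py; python3 - <<'E'
from h import *
rr,a=ori(57); delta(G-.006*a,rr); print(monitor.read_state()['joint_positions'].round(2))
c=cal('wrist'); shot('wrist','f.png')
d=ori(33)[0].as_matrix()[:,0]; d=d if d[2]>0 else -d
for z in (.06,.093,.122,.132,.174,.216): print(z,proj(c,G+(z-.093)*d).round(0))
print(proj(c,G))
E
```

```text
shift [ 0.19  -0.072 -0.285] turn [ 0.001 -0.    -0.001] deg 0.1
[ 0.64  0.37  2.09 -0.99  0.56  0.22]
0.06 [[277. 198.]]
0.093 [[277. 260.]]
0.122 [[277. 318.]]
0.132 [[277. 338.]]
0.174 [[277. 427.]]
0.216 [[276. 523.]]
[[277.03140309 260.15909391]]
```

View pics/f.png

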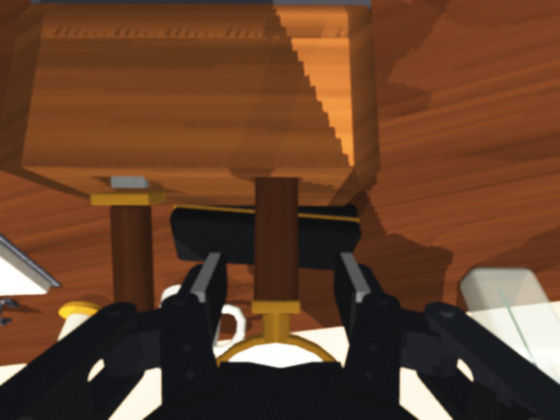

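The handle is centred between the pads (column 276), and the collar at rows 300–313 lies beyond the grip zone. I'll finish the advance and grip.

Emit:
{"method": "carry_out", "body": {"moves": [[0.1,-0.036,-0.14,0,0,0],[0.19,-0.07,-0.285,0,0,0],[0.19,-0.07,-0.285,0,0,0],[0.19,-0.07,-0.285,0,0,0]]}}

```text
time_s: 5.03
eef_pos: [0.561, 0.2234, 0.1108]
tool_rot: [0.15, 0.947, -0.045, 0.281]
ft_force: [0.4, 0.8, 0.3]
finger_gap: 0.583
grasp_force: 0.0
```

Emit:
{"method": "carry_out", "body": {"moves": [[0,0,0,0,0,0],[0,0,0,0,0,0],[0,0,0,0,0,0],[0,0,0,0,0,0],[0,0,0,0,0,0],[0,0,0,0,0,0]], "fingers": 0, "grip_force": 70}}

```text
time_s: 5.78
eef_pos: [0.5611, 0.2231, 0.1105]
tool_rot: [0.15, 0.947, -0.045, 0.281]
ft_force: [-3.2, 0.0, 7.8]
finger_gap: 0.246
grasp_force: 68.0
```

It's gripped at 21 mm, which matches the 22 mm handle. Now I'll pull along the well axis, slowly at first.

Emit:
{"method": "carry_out", "body": {"moves": [[0.05,-0.016,0.087,0,0,0],[0.1,-0.03,0.17,0,0,0],[0.14,-0.047,0.26,0,0,0],[0.19,-0.06,0.35,0,0,0],[0.24,-0.078,0.43,0,0,0],[0.24,-0.078,0.43,0,0,0]]}}

```text
time_s: 6.52
eef_pos: [0.5854, 0.2152, 0.1533]
tool_rot: [0.151, 0.947, -0.045, 0.281]
ft_force: [-0.4, -0.4, -1.4]
finger_gap: 0.248
grasp_force: 68.3
```

Emit:
{"method": "carry_out", "body": {"moves": [[0.1,-0.03,0.17,0,0,0],[0.19,-0.06,0.35,0,0,0],[0.28,-0.09,0.52,0,0,0],[0.38,-0.125,0.75,0,0,0],[0.4,-0.13,1,0,0,0],[0.4,-0.13,1,0,0,0]]}}

```text
time_s: 7.28
eef_pos: [0.6257, 0.2025, 0.2542]
tool_rot: [0.151, 0.947, -0.044, 0.282]
ft_force: [-0.6, 0.5, -1.2]
finger_gap: 0.244
grasp_force: 68.4
```

```bash
python3 - <<'E'
from h import *
s=monitor.read_state(); print(s['eef_pos'],s['finger_gap'],s['grasp_force'],s['ft_force'],s['joint_positions'].round(2))
shot('scene','g.png')
r,a=ori(114); delta(np.array(s['eef_pos']),r)
E
```

```text
[0.62568701 0.20249494 0.25418618] 0.24434947526562972 68.36946845054626 [-0.55319448  0.45585768 -1.19476879] [ 0.5   0.26  1.89 -0.68  0.68 -0.28]
shift [0.008 0.003 0.016] turn [ 0.197  0.602 -0.   ] deg 57.0
```

View pics/g.png

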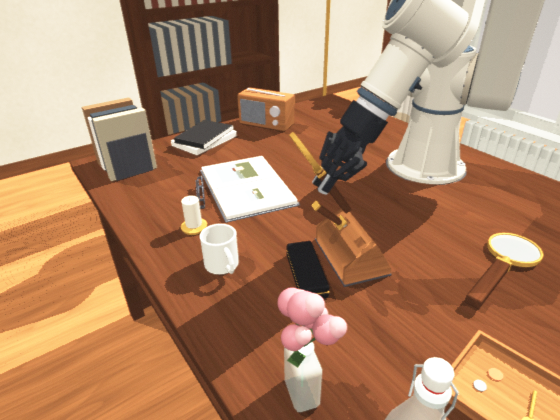

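The magnifier is out and held, with its lens seen edge-on at (305,155). The stand and knife haven't moved. Next I'll turn it level.

Emit:
{"method": "carry_out", "body": {"moves": [[0,0,0.1,0.03,0.09,0],[0,0,0.2,0.06,0.18,0],[-0.05,0,0.2,0.09,0.27,0],[-0.1,0,0.2,0.12,0.36,0],[-0.15,0,0.2,0.15,0.45,0],[-0.2,0,0.2,0.18,0.54,0],[-0.2,0,0.2,0.197,0.602,0],[-0.2,0,0.2,0.197,0.602,0],[-0.2,0,0.2,0.197,0.602,0]]}}

```text
time_s: 8.45
eef_pos: [0.6046, 0.2021, 0.2716]
tool_rot: [0.154, 0.966, 0.032, -0.205]
ft_force: [0.6, -0.4, -0.9]
finger_gap: 0.244
grasp_force: 68.5
```

```bash
python3 - <<'E'
from h import *
s=monitor.read_state(); r,a=ori(114); print(s['finger_gap'],s['joint_positions'].round(2))
delta(PH+[0,0,.083]-.081*SX-.006*a,r)
E
```

```text
0.24378722993139956 [ 0.22  0.55  1.35  0.21  1.6  -1.07]
shift [-1.122 -3.407 -1.661] turn [ 0.001  0.    -0.001] deg 0.1
```

Emit:
{"method": "carry_out", "body": {"moves": [[-0.07,-0.2,0,0,0,0],[-0.2,-0.6,0,0,0,0],[-0.33,-1,0,0,0,0]]}}

```text
time_s: 8.82
eef_pos: [0.5708, 0.1006, 0.2733]
tool_rot: [0.153, 0.966, 0.032, -0.204]
ft_force: [-0.0, 0.4, -1.1]
finger_gap: 0.246
grasp_force: 68.6
```

Emit:
{"method": "carry_out", "body": {"moves": [[-0.13,-0.4,0,0,0,0],[-0.26,-0.8,0,0,0,0],[-0.33,-1,0,0,0,0]]}}

```text
time_s: 9.2
eef_pos: [0.5377, 0.0, 0.2735]
tool_rot: [0.154, 0.966, 0.033, -0.205]
ft_force: [0.2, 0.2, -1.7]
finger_gap: 0.247
grasp_force: 68.6
```

Emit:
{"method": "carry_out", "body": {"moves": [[-0.13,-0.4,-0.1,0,0,0],[-0.26,-0.8,-0.3,0,0,0],[-0.33,-1,-0.5,0,0,0],[-0.33,-1,-0.8,0,0,0],[-0.33,-1,-0.8,0,0,0],[-0.33,-1,-0.8,0,0,0]]}}

```text
time_s: 9.95
eef_pos: [0.5065, -0.0976, 0.1939]
tool_rot: [0.153, 0.966, 0.033, -0.205]
ft_force: [1.0, -0.1, -1.5]
finger_gap: 0.248
grasp_force: 68.7
```

```bash
python3 - <<'E'
from h import *
s=monitor.read_state(); r,a=ori(114); print(s['finger_gap'],s['joint_positions'].round(2))
delta(PH+[0,0,.083]-.081*SX-.006*a,r)
ims=[shot(n) for n in('scene','top')]
a=cv2.resize(ims[0][110:240,190:330],(392,364),interpolation=cv2.INTER_CUBIC); b=cv2.resize(ims[1][150:310,320:490],(387,364),interpolation=cv2.INTER_CUBIC)
cv2.imwrite('pics/i.png',np.hstack([a,b])[:,:,::-1])
for n in('scene','top'):
  for q in('lens','photo'): print(n,q,[(np.round(np.array(x['xy'])*[560,420],1).tolist(),round(x['conf'],2)) for x in nets.landmark_of(n,q)[:4]])
E
```

```text
0.2478908133314869 [-0.22  0.47  1.67  0.04  1.42 -1.49]
shift [-0.141 -0.41  -0.884] turn [-0.     0.001 -0.001] deg 0.1
scene lens [([257.1, 144.9], 0.86), ([516.5, 252.7], 0.74)]
scene photo [([342.7, 221.1], 0.69), ([254.4, 193.0], 0.62)]
top lens [([134.2, 369.8], 0.61), ([371.6, 212.6], 0.49)]
top photo []
```

View pics/i.png

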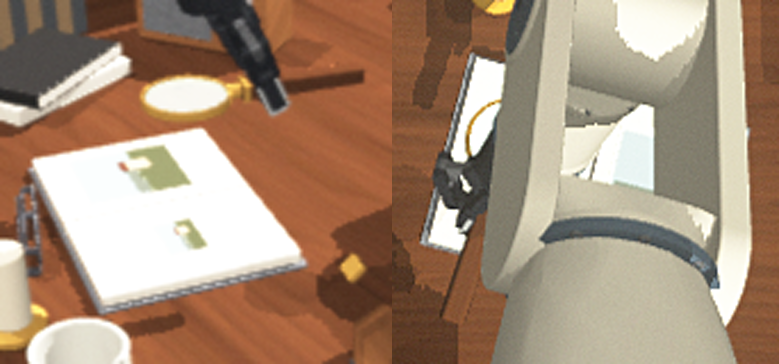

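The lens looks level above the book at scene (257,145). I'll compute its measured position against the expected one before lowering.

```bash
python3 - <<'E'
from h import *
s=monitor.read_state(); r,a=ori(114); g=s['eef_pos']+.006*a; print('exp',g+.081*SX)
c=cal('scene');L=g+.081*SX
print(atz(c,(257,145),L[2]), proj(c,L), proj(cal('top'),L))
# extremes of predicted ring versus seen (240..273 cols, 137.5..152 rows)
th=np.linspace(0,6.28,60)
for tilt in (-10,0,10):
    t=np.radians(tilt); X=np.cos(t)*SX+np.sin(t)*np.array([0,0,1]); q=proj(c,g+.081*X+.042*(np.outer(np.cos(th),X)+np.outer(np.sin(th),SY))); print(tilt,q.min(0),q.max(0),proj(c,g-.093*X))
E
```

```text
exp [ 0.58112815 -0.12217014  0.18795729]
[ 0.57398196 -0.12616685  0.18795729] [[255.513147   146.23482167]] [[371.11019559 211.27350252]]
-10 [240.49743292 143.10992242] [272.03207208 159.57542257] [[317.77039988 131.73644768]]
0 [239.22665422 139.49493644] [271.73214213 153.42710404] [[318.048886   137.26501601]]
10 [239.35000638 134.86319275] [271.88687413 147.84987161] [[317.35567537 142.84388025]]
```

The lens is level to about 2° and within about 5 mm of the expected position. I'll lower it gently.

Emit:
{"method": "carry_out", "body": {"moves": [[-0.05,-0.15,-0.15,0,0,0],[-0.1,-0.3,-0.35,0,0,0],[-0.12,-0.4,-0.55,0,0,0],[-0.12,-0.4,-0.7,0,0,0],[-0.12,-0.4,-0.82,0,0,0],[-0.12,-0.4,-0.88,0,0,0],[-0.12,-0.4,-0.88,0,0,0],[-0.12,-0.4,-0.88,0,0,0],[-0.12,-0.4,-0.88,0,0,0]]}}

```text
time_s: 11.38
eef_pos: [0.4944, -0.1379, 0.1053]
tool_rot: [0.153, 0.966, 0.033, -0.205]
ft_force: [0.3, 0.9, -1.2]
finger_gap: 0.247
grasp_force: 68.7
```

```bash
python3 - <<'E'
from h import *
s=monitor.read_state(); r,a=ori(114); L=s['eef_pos']+.006*a+.081*SX; print('exp lens',L, L-PH, s['grasp_force'], s['ft_force'])
for n in('scene','top'):
  im=shot(n); 
  if n=='scene': cv2.imwrite('pics/j.png',cv2.resize(im[130:240,180:330],None,fx=4,fy=4,interpolation=cv2.INTER_CUBIC)[:,:,::-1])
  c=cal(n)
  for q in('lens','photo'): print(n,q,proj(c,L if q=='lens' else PH).round(1),[(np.round(np.array(x['xy'])*[560,420],1).tolist(),round(x['conf'],2), atz(c,np.array(x['xy'])*[560,420],L[2] if q=='lens' else .017).round(3)) for x in nets.landmark_of(n,q)[:3]])
E
```

```text
exp lens [ 0.56910087 -0.16228161  0.09980533] [0.00210087 0.00071839 0.08280533] 68.67932081222534 [ 0.26064744  0.91973959 -1.15929405]
scene lens [[252.9 169.1]] [([516.1, 250.0], 0.9, array([0.323, 0.462, 0.1  ])), ([257.1, 169.0], 0.61, array([ 0.559, -0.156,  0.1  ]))]
scene photo [[254.9 194.1]] [([251.6, 195.3], 0.9, array([ 0.578, -0.163,  0.017])), ([245.3, 186.4], 0.72, array([ 0.567, -0.217,  0.017]))]
top lens [[381.6 220.4]] [([136.1, 371.2], 0.98, array([0.217, 0.384, 0.1  ])), ([382.0, 218.3], 0.65, array([ 0.574, -0.163,  0.1  ]))]
top photo [[374.9 223.7]] []
```

View pics/j.png

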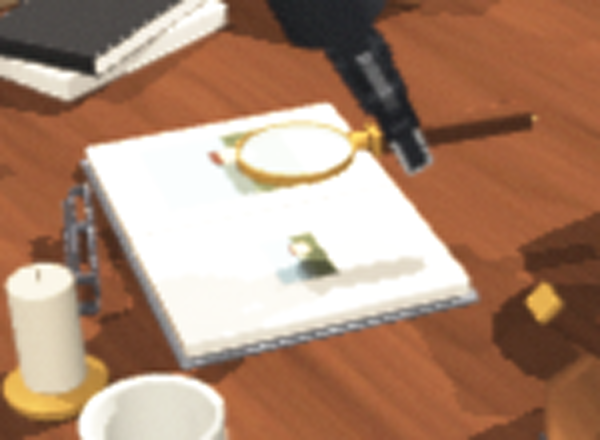

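The final view has the lens at scene (254,168) and the photograph at (256,194). Both match the projected positions to within about 2 px, which is only a few mm off, and the magnifier is clear of the book.

```bash
python3 -c "
from cell import job; print(job.close_job())"
```

```text
the job is handed in; nothing more can be done
None
```

The job is handed in: the magnifier is held level by its handle with the lens about 83 mm above the page and, by my measurements, within roughly 5 mm of the photograph's centre; no verdict came back.

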